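# Find the heavy side of a vibration drive

## Task

The blue drum of the vibration drive has an eccentric weight sealed inside it, and nothing on the outside shows where. Take the orange crank handle, turn the drum by hand to feel where its heavy side is, then bring the heavy side to the very bottom and finish while still gripping the handle, with the drum held still there. Leave the other things on the bench where they are.

Things in the scene. Friction and masses are not known exactly. Their poses are not given: they have to be found in the camera images.
- drive: Stand of the vibration drive, bolted down: grey ribbed motor 98 mm across, upright plate, base plate 200 x 150 x 12 mm. It lies at x = -180 to -39 mm of its own frame (base plate to +20), at most 193 mm high. Origin on the bench right below the drum's centre; x level along the axle towards the crank side (away from the robot, within 20 degrees), z up. Nothing stands on the crank side.
- axle (a point): Centre of the drum, on its axle, 130 mm above the bench; fixed to the stand, axes as the stand's. The drum is a blue disc 152 mm across (steel band 156 mm) and 50 mm thick, its crank-side face at x = +25 mm. A weight of 0.42 to 0.58 kg is sealed inside with its centre 48 mm from the axle, at an angle to the crank that differs every time; all else is balanced.
- drum (a joint): Drum angle, rad: 0 with the crank handle straight above the axle, growing as the handle goes from the top towards -y of the stand; 2 full turns free either way. The bearing always drags with 0.36 N m (6.5 N at the handle), so the drum stays wherever it is left. The weight adds up to 0.20 to 0.27 N m (3.6 to 5 N at the handle) when lifted at axle level, helps as much when lowered.
- grip (a point): Where to grip the crank handle: on the sleeve's axis, mid-length, 60 mm out from the drum's face (x = +85 mm of the stand) and 55 mm from the axle's line; 75 mm (handle lowest) to 185 mm (highest) above the bench. At the start the handle is within 30 degrees of the top. At rest the bearing drag can hide the weight's pull: compare turning both ways.
- handle: Orange round crank sleeve, 18 mm diameter, 65 mm long (25 to 90 mm out from the drum's face), with 21 mm black collars at its ends, level and parallel to the axle; 15 g. It spins freely on its pin, so a gripper holding it from above can follow the whole circle without turning. Origin on its axis, in the mid-plane of the drum, 85 mm from the grip point.
- carton: Bystander: closed brown carton, 80 x 60 x 50 mm high, standing to the drive's +y side. Origin under its centre.
- ringlight: Bystander: flat black ring light, 84 mm outside and 52 mm inside diameter, 22 mm high, lying to the drive's -y side. Origin under its centre.
- camera: Bystander: small black industrial camera with a lens, 85 x 36 x 36 mm high, far on the robot's left. Origin under its front face's centre.
- pendant: Bystander: light operator box 120 x 75 x 50 mm with a red mushroom button (top at 83 mm), far on the robot's right. Origin under its centre.
- wrench: Bystander: steel open-end wrench, 120 mm long, lying flat on the drive's +y side. Origin near its middle, underneath.
- spare: Bystander: spare dark steel weight, upright cylinder 43 mm diameter and 42 mm high, on the drive's -y side. Origin under its centre.

How it is judged:
On the way:
1. the crank handle is gripped in the fingers (contact force between the fingers and handle above 2 N), for 0.2 s.
At the end, for the whole second after the job is handed in: The drum's heavy side is straight below the axle to within 17 degrees (0.3 rad), the drum is still (under 0.1 rad/s), the fingers are still gripping the crank handle with over 2 N, and no bystander has moved 30 mm; all this through the last second (z of weight_c0 in the frame of axle below -0.04586 m and contact force between the fingers and handle above 2 N and velocity of joint drum between -0.1 and 0.1 rad/s and distance of each of carton, ringlight, camera, pendant, wrench, spare from where it was at the start of the episode below 0.03 m); the arm keeps its last pose, push and grip.
It fails at once if a bystander is knocked away by more than 30 mm (distance of any of carton, ringlight, camera, pendant, wrench, spare from where it was at the start of the episode above 0.03 m).
It also fails if it takes over 54 s, if anything falls off the work surface, if the arm or the gripper's body presses on something with over 40 N, if the wrist force passes 120 N, or if a joint passes its speed limit or range.

## Robot

A 7-joint arm with a two-finger parallel gripper is mounted at the origin on the work surface. World frame = base frame: x ahead of the robot, y to its left, z up, the work surface at z = 0. Lengths are in m, angles in rad, forces in N, time in s.
With the tool pointing down it reaches from about 0.4 to 0.9 m from the base axis. Payload 5.6 kg.
Tool frame: the origin (TCP) lies at the centre of the arm's flange, where the gripper is bolted on; the fingertips stand 190 mm ahead of it and the grasp point (between the pads) lies 171 mm ahead of it; z points along the fingers, x is the direction in which the jaws open and shut, and the axes are right-handed (so a half turn about z gives the same grasp; the last joint's range is limited). The gripper opens to 92 mm and grips with 3 to 60 N. Pads are 20 mm wide; open, the fingers measure 128 mm over their backs; the gripper's body (75 mm by 189 mm) begins 69 mm behind the grasp point.
Start: joints at [-1.169, 0.468, -0.012, 1.603, 0.006, 1.071, -0.056], TCP at [0.28, 0.587, 0.405] pointing down, gripper open.
Joint ranges: [-2.53, 2.53], [-0.31, 2.02], [-1.57, 1.55], [0.28, 2.44], [-1.29, 4.43], [0.15, 1.84], [-2.92, 2.92]. Speed limits (rad/s): [2.57, 2.57, 3.14, 3.14, 3.14, 3.14, 3.14].

## Interface

Orientations are given as a unit quaternion [x, y, z, w].
In Python, from plant import * gives the robot as it stands.
- The arm moves only by the tool servo_tool, never from a script. Its argument "rows" is a list of rows, each a list of 2 entries, a list of its own where there are three numbers: the shift along the tool's x, y, z in m, then the turn, a rotation vector about the tool's x, y, z in rad. In form: [[[x, y, z], [wx, wy, wz]], ...]. A call has 1 to 10 rows; each row is the pose to reach, as a shift and turn from the pose commanded when the call began, along the tool's axes at that moment; what a row does not reach only later rows make up. A row lasts 1/8 s, in which the tool goes at most 62.5 mm and 10.7 degrees, less where a joint would pass 70% of its speed; a pose out of reach is approached as far as the arm can. A call with a gripper value outside its range is refused whole. "jaw" is the finger opening in m, from 0 to 0.0919, set as the call begins (left out, the last holds). The fingers move at their own pace and stop on an object; the grip force is fixed at half the most. Time passes only in rows, so rows that repeat a pose let the fingers close. It gives the time, the measured TCP pose, the force and the opening at its end, in the units of the state.
- get_state(): the state, without advancing time (a new reading comes with each control period).
- get_image(name): name is "side" or "top"; returns a dict with "image" (384x512x3 uint8, blue, green, red), "mtx" (3x3 intrinsics, pixels), "camera_from_world" (4x4, takes a point from world to camera coordinates). Camera axes: x right, y down, z forward; pixel columns grow to the right and rows downward; lengths in m; the calibration is good to about 2 mm. A picture is of the moment at which its call begins. There is no depth.
- sign_off(): hands the job in, once; it reports no verdict.
Trained networks look in a picture, given as the dict that the camera call returned (one of the last four; its "shot" number tells which), for a name from the list of things; names that differ only in an ending like _2 or _b are one class to them, and where a whole thing is asked for, a point or a joint stands for the part that bears it (a point fixed in the world has none). Each returns a list of dicts, best first, with "score" (0 to 1); they miss things now and then, are a little off and sometimes report something else, mostly with a low value. They report only what shows in the picture. A call takes as long as a camera call.
- find_in(picture, label): "location" ([x, y, z] in m, in world coordinates, good to about 4 mm: the middle of the surface that is visible of it).
- regions_of(picture, label): "region" (384x512 bool, what is visible of it).
- pinpoint(picture, label): "location" ([x, y, z] in m, in world coordinates, good to about 4 mm: a listed point, or the origin of a listed thing).
The state is a dict: "clock": time; "joint_positions": joint angles; "qd": joint speeds; "tau": joint torques, N m; "ee_pos": TCP position; "tcp_rot": TCP orientation; "wrist_force": force on the tool from outside, world axes, zero at the start; "torque": the same for the moment, N m; "grip_width": finger opening in m.
Only numpy, scipy, OpenCV 4.12 (cv2) and the standard library are available. Lean on these libraries where they do the work, as an engineer would, in place of code of your own. Each camera call takes 0.05 s, during which the arm holds its last target. There are 200 camera calls.

## Working session

There is one attempt and no reset: what is moved stays moved. The work goes in short steps, Python scripts to look and compute and a tool call to move; the robot and the scene stay as the last step left them, time stands still between calls to the robot, and variables do not carry over. Pictures are saved under pics/ and viewed, about 8 in all and at most 12, crops included, and the job is handed in when it is done.

Besides the shell and the picture viewer there is one more tool, called after "Request:" as name([rows], argument=value, ...), one row to a line, values as JSON. servo_tool: Moves the arm, as the interface text tells. Its arguments: {"type":"object","properties":{"rows":{"type":"array"},"jaw":{"type":"number"}},"required":["rows"]}

```bash
mkdir -p pics
python3 - <<'E'
from plant import *
import cv2,numpy as np
s=get_state(); print(s)
ims=[]
for n in ["side","top"]:
    p=get_image(n); ims.append(p["image"])
    for l in ["grip","axle","handle","drive","carton","ringlight","spare","wrench","camera","pendant"]:
        r=pinpoint(p,l)
        print(n,l,[(np.round(q["location"],4).tolist(),round(q["score"],2)) for q in r[:2]])
    r=find_in(p,"handle"); print("find handle",[(np.round(q["location"],4),q["score"]) for q in r[:2]])
cv2.imwrite("pics/a.png",np.vstack(ims)[:, :])
cv2.imwrite("pics/side.png",ims[0]);cv2.imwrite("pics/top.png",ims[1])
cv2.imwrite("pics/a.png",cv2.resize(np.hstack(ims),(800,300)))
E
```

```text
{'clock': 0.0, 'joint_positions': array([-1.16902174,  0.46836796, -0.01160859,  1.60358794,  0.00603663,
        1.07140582, -0.05631342]), 'qd': array([-0.00053776, -0.00122722,  0.0013995 ,  0.00146408, -0.00041493,
        0.00061327, -0.00013683]), 'tau': array([-2.28710310e-04, -5.20574498e+01, -1.29269832e-02, -2.43741739e+01,
       -5.66970510e-02,  1.71753613e-02,  1.52172593e-04]), 'ee_pos': array([0.27960574, 0.5865234 , 0.40376083]), 'tcp_rot': array([ 8.45666261e-01,  5.33711367e-01, -6.90475090e-04,  5.25360215e-04]), 'wrist_force': array([ 0.33235493,  0.75293661, -0.42694849]), 'torque': array([-0.06022649,  0.05461937,  0.00892147]), 'grip_width': 0.09183401877838486}
side grip [([0.5475, 0.0918, 0.1791], 0.65)]
side axle [([0.4569, 0.0886, 0.1288], 0.87)]
side handle []
side drive [([0.4604, 0.0918, -0.0005], 0.67)]
side carton []
side ringlight [([0.4953, -0.0783, -0.0025], 0.66)]
side spare [([0.5935, -0.0519, -0.0032], 0.66)]
side wrench [([0.5278, 0.3099, 0.0005], 0.64)]
side camera [([0.5068, 0.4558, -0.0037], 0.61)]
side pendant [([0.5111, -0.4814, 0.0031], 0.75)]
find handle [(array([0.5442, 0.0845, 0.1818]), 0.68), (array([ 0.5897, -0.0622,  0.0296]), 0.51)]
top grip [([0.5438, 0.0936, 0.1782], 0.58)]
top axle [([0.4587, 0.0954, 0.1311], 0.91), ([0.4599, 0.0892, 0.0009], 0.64)]
top handle []
top drive [([0.4574, 0.0886, 0.0019], 0.58)]
top carton [([0.4111, 0.2464, -0.0032], 0.83), ([0.4591, 0.0933, 0.1295], 0.69)]
top ringlight [([0.4939, -0.0797, 0.0004], 0.8)]
top spare [([0.5931, -0.0475, -0.0008], 0.59)]
top wrench []
top camera [([0.5077, 0.4545, 0.0012], 0.6)]
top pendant [([0.5078, -0.4768, 0.0015], 0.67)]
find handle [(array([0.5439, 0.093 , 0.1877]), 0.53)]
```

View pics/side.png

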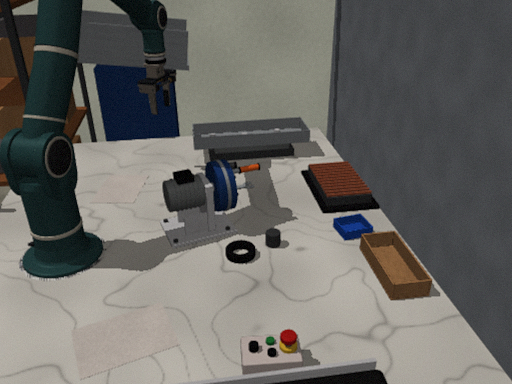

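View pics/top.png

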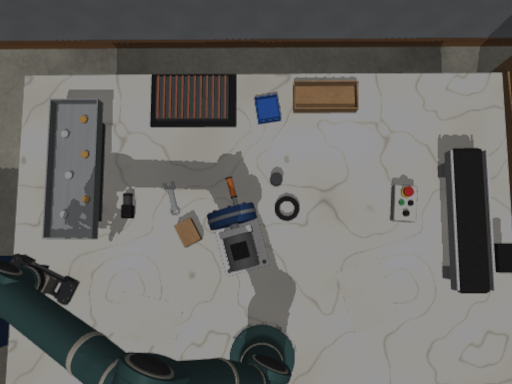

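```bash
cat > h.py <<'E'
from plant import *
import cv2,numpy as np
def proj(p,X):
    X=np.atleast_2d(X); c=(p["camera_from_world"]@np.c_[X,np.ones(len(X))].T)[:3]
    u=p["mtx"]@c; return (u[:2]/u[2]).T
def orange(p,guess,r=30):
    h=cv2.cvtColor(p["image"],cv2.COLOR_BGR2HSV); m=cv2.inRange(h,(5,170,90),(18,255,255))
    g=proj(p,guess)[0]; yy,xx=np.nonzero(m); k=np.hypot(xx-g[0],yy-g[1])<r
    return np.c_[xx[k],yy[k]].astype(float)
def model(t):  # ax,ay,yaw,q -> centre, dir
    ax,ay,yaw,q=t; R=np.array([[np.cos(yaw),-np.sin(yaw),0],[np.sin(yaw),np.cos(yaw),0],[0,0,1]])
    return lambda x:np.array([ax,ay,.13])+R@np.array([x,-.055*np.sin(q),.055*np.cos(q)])
E
python3 - <<'E'
from h import *
from scipy.optimize import least_squares
P=[get_image(n) for n in ("top","side")]
O=[orange(p,[.545,.093,.18]) for p in P]
st=[]
for p,o in zip(P,O):
    c=o.mean(0); w,v=np.linalg.eigh(np.cov((o-c).T)); d=v[:,1]; s=(o-c)@d
    print(len(o),c,d,np.sqrt(w),s.min(),s.max()); st.append((c,d))
ax=[]
for p in P:
    ax+= [q["location"] for q in pinpoint(p,"axle")[:1]]
    print([np.round(q["location"],4).tolist() for q in pinpoint(p,"grip")[:1]])
print(np.round(ax,4)); A=np.array([.4583,.0915])
def res(t):
    m=model(t); r=[(t[0]-A[0])/.003,(t[1]-A[1])/.003]
    for p,(c,d) in zip(P,st):
        e=proj(p,np.array([m(.06),m(.085),m(.11)]))
        n=np.array([-d[1],d[0]]); r+=list((e-c)@n/.5)
        r.append((e[1]-c)@d/1.5)
    return np.array(r)
for q0,y0 in((.4,.25),(-.4,-.25)):
    s=least_squares(res,[*A,y0,q0]); print(s.x,s.cost,np.round(res(s.x),2),s and model(s.x)(.085))
s=get_state();print(s["ee_pos"],s["tcp_rot"],s["clock"])
E
```

```text
81 [230.66666667 186.41975309] [0.25300786 0.96746422] [1.28250475 5.24421457] -8.820497506068948 9.14444145098066
86 [249.25581395 167.45348837] [-0.98099433  0.19403639] [1.39831959 5.16491073] -9.054062977501482 8.99190777457987
[[0.546, 0.0963, 0.1818]]
[[0.5494, 0.0943, 0.1792]]
[[0.4585 0.0941 0.1303]
 [0.4578 0.0909 0.1284]]
[0.45839615 0.09091646 0.25188925 0.37414829] 0.06842113335289882 [ 0.03 -0.19  0.22  0.08 -0.06 -0.05 -0.03 -0.1  -0.16  0.02] [0.54572378 0.0926343  0.18119506]
[0.45839615 0.09091646 0.25188924 0.37414827] 0.06842113335297094 [ 0.03 -0.19  0.22  0.08 -0.06 -0.05 -0.03 -0.1  -0.16  0.02] [0.54572378 0.0926343  0.18119506]
[0.27971293 0.58675291 0.40470539] [8.45662568e-01 5.33717920e-01 4.97246438e-05 1.97639346e-05] 1.5
```

```bash
cat >> h.py <<'E'
T0=(.4584,.0909,.252,.374)
def go(cp,ca,tp,ta):  # commanded pos, x-angle -> rows entry
    x=np.array([np.cos(ca),np.sin(ca),0]); y=np.array([np.sin(ca),-np.cos(ca),0]); d=np.array(tp)-cp
    return np.round([d@x,d@y,-d[2]],4).tolist(),round(ca-ta,4)
E
python3 - <<'E'
from h import *
C=[.28,.587,.405]
for f,z in((.0,.45),(.5,.45),(1,.432)):
    print(go(C,1.126,np.array([.28,.587,0])*(1-f)+f*np.array([.5457,.0926,0])+[0,0,z],1.126+f*.697))
E
```

```text
([0.0, 0.0, -0.045], 0.0)
([-0.166, 0.2263, -0.045], -0.3485)
([-0.332, 0.4526, -0.027], -0.697)
```

Request:
servo_tool([
  [[0,0,-0.045],[0,0,0]],
  [[-0.033,0.045,-0.045],[0,0,-0.07]],
  [[-0.066,0.09,-0.045],[0,0,-0.14]],
  [[-0.1,0.136,-0.045],[0,0,-0.21]],
  [[-0.133,0.181,-0.045],[0,0,-0.28]],
  [[-0.166,0.226,-0.045],[0,0,-0.35]],
  [[-0.2,0.272,-0.045],[0,0,-0.42]],
  [[-0.233,0.317,-0.045],[0,0,-0.49]],
  [[-0.266,0.362,-0.045],[0,0,-0.56]],
  [[-0.299,0.407,-0.045],[0,0,-0.63]],
])

```text
clock: 2.75
ee_pos: [0.519, 0.14, 0.4501]
tcp_rot: [0.638, 0.77, 0.0, 0.0]
wrist_force: [0.9, 0.1, 0.9]
grip_width: 0.0922
```

Run:
```python
from h import *
print(go([.5187,.142,.45],1.756,[.5457,.0926,.432],1.8228))
```

```text
([-0.0535, 0.0174, 0.018], -0.0668)
```

Request:
servo_tool([
  [[-0.0535,0.0174,0.0],[0,0,-0.0668]],
  [[-0.0535,0.0174,0.018],[0,0,-0.0668]],
  [[-0.0535,0.0174,0.018],[0,0,-0.0668]],
  [[-0.0535,0.0174,0.018],[0,0,-0.0668]],
])

```text
clock: 3.25
ee_pos: [0.5453, 0.0932, 0.4321]
tcp_rot: [0.612, 0.791, 0.0, 0.0]
wrist_force: [0.4, 1.2, -0.1]
grip_width: 0.0916
```

Run:
```python
from h import *
s=get_state(); print(s["ee_pos"],s["tcp_rot"],s["wrist_force"],s["joint_positions"])
a=get_image("side")
p=proj(a,[s["ee_pos"]])[0].astype(int);print(p)
cv2.imwrite("pics/b.png",cv2.resize(a["image"][60:240,140:320],None,fx=3,fy=3,interpolation=2))
print([get_state()["wrist_force"].round(2)])
```

```text
[0.54525841 0.09316486 0.43214418] [6.12070902e-01 7.90802842e-01 2.75607115e-04 1.81878615e-05] [ 0.39538556  1.20827531 -0.056847  ] [-0.36423742  0.27322378  0.16211144  1.82347161 -0.05065554  1.04841826
  1.64147009]
[247  83]
[array([ 0.44, -0.35, -0.3 ])]
```

View pics/b.png

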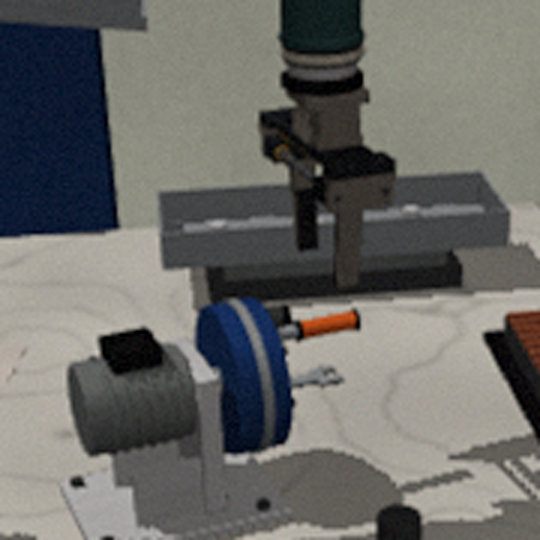

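The gripper sits above the handle (orange at 330,325 in the crop), jaws open across it, clear of the drum. Descend and close.

Request:
servo_tool([
  [[0,0,0.04],[0,0,0]],
  [[0,0,0.08],[0,0,0]],
  [[0,0,0.08],[0,0,0]],
  [[0,0,0.08],[0,0,0]],
])

```text
clock: 3.8
ee_pos: [0.546, 0.0928, 0.3534]
tcp_rot: [0.612, 0.791, 0.001, 0.001]
wrist_force: [0.5, 0.1, -0.5]
grip_width: 0.0922
```

Request:
servo_tool([
  [[0,0,0],[0,0,0]],
  [[0,0,0],[0,0,0]],
  [[0,0,0],[0,0,0]],
  [[0,0,0],[0,0,0]],
  [[0,0,0],[0,0,0]],
  [[0,0,0],[0,0,0]],
], jaw=0.0)

```text
clock: 4.55
ee_pos: [0.5454, 0.0923, 0.3516]
tcp_rot: [0.613, 0.79, -0.0, -0.0]
wrist_force: [-0.3, 0.5, -0.6]
grip_width: 0.0336
```

Run:
```python
from h import *
for n in ("top","side"):
    p=get_image(n); s=get_state(); print(s["ee_pos"].round(4),s["wrist_force"].round(2),s["torque"].round(2),s["grip_width"])
```

```text
[0.5454 0.0923 0.3516] [-0.04 -0.27 -0.5 ] [ 0.05 -0.02  0.  ] 0.030020639710667443
[0.5454 0.0923 0.3516] [ 0.26 -0.26  0.35] [ 0.05 -0.    0.  ] 0.02613859418898399
```

Still closing; a bit longer.

Request:
servo_tool([
  [[0,0,0],[0,0,0]],
  [[0,0,0],[0,0,0]],
  [[0,0,0],[0,0,0]],
  [[0,0,0],[0,0,0]],
])

```text
clock: 5.15
ee_pos: [0.5453, 0.0924, 0.3517]
tcp_rot: [0.613, 0.79, 0.0, -0.0]
wrist_force: [-0.3, 0.5, -0.4]
grip_width: 0.0169
```

Run:
```python
from h import *
for n in ("top","side"):
    p=get_image(n); s=get_state(); print(s["ee_pos"].round(4),s["wrist_force"].round(2),s["torque"].round(2),s["grip_width"])
# moves plan: tool x = stand +y (jaw), tool y = stand +x, tool z = down
q0=.374
for d in range(-180,420,15):
    q=np.radians(d); print(d,round(-.055*(np.sin(q)-np.sin(q0)),4),round(-.055*(np.cos(q)-np.cos(q0)),4),end=" | ")
```

```text
[0.5453 0.0924 0.3517] [ 0.61  0.64 -0.64] [ 0.27 -0.    0.05] 0.016905821065878544
[0.5453 0.0924 0.3516] [ 0.3   0.82 -0.38] [0.22 0.07 0.02] 0.01709990024277348
-180 0.0201 0.1062 | -165 0.0343 0.1043 | -150 0.0476 0.0988 | -135 0.059 0.0901 | -120 0.0677 0.0787 | -105 0.0732 0.0654 | -90 0.0751 0.0512 | -75 0.0732 0.037 | -60 0.0677 0.0237 | -45 0.059 0.0123 | -30 0.0476 0.0036 | -15 0.0343 -0.0019 | 0 0.0201 -0.0038 | 15 0.0059 -0.0019 | 30 -0.0074 0.0036 | 45 -0.0188 0.0123 | 60 -0.0275 0.0237 | 75 -0.033 0.037 | 90 -0.0349 0.0512 | 105 -0.033 0.0654 | 120 -0.0275 0.0787 | 135 -0.0188 0.0901 | 150 -0.0074 0.0988 | 165 0.0059 0.1043 | 180 0.0201 0.1062 | 195 0.0343 0.1043 | 210 0.0476 0.0988 | 225 0.059 0.0901 | 240 0.0677 0.0787 | 255 0.0732 0.0654 | 270 0.0751 0.0512 | 285 0.0732 0.037 | 300 0.0677 0.0237 | 315 0.059 0.0123 | 330 0.0476 0.0036 | 345 0.0343 -0.0019 | 360 0.0201 -0.0038 | 375 0.0059 -0.0019 | 390 -0.0074 0.0036 | 405 -0.0188 0.0123 |
```

```bash
cat > rows.py <<'E'
import numpy as np,sys,json
def rows(a,b,n,dr=0,ctr=(0,0)):
    P=lambda d:np.array([-(.055+dr)*np.sin(np.radians(d)),-(.055+dr)*np.cos(np.radians(d))])
    return "["+", ".join("[[%.4f, 0, %.4f], [0, 0, 0]]"%tuple(P(a+(b-a)*(i+1)/n)-P(a)) for i in range(n))+"]"
if __name__=="__main__":
    v=[float(x) for x in sys.argv[1:-1]]
    for a,b in zip(v,v[1:]): print(a,b,rows(a,b,int(sys.argv[-1])))
E
python3 rows.py 21.43 45 90 135 180 225 270 315 360 6
```

```text
21.43 45.0 [[[-0.0035, 0, 0.0015], [0, 0, 0]], [[-0.0068, 0, 0.0032], [0, 0, 0]], [[-0.0100, 0, 0.0052], [0, 0, 0]], [[-0.0131, 0, 0.0074], [0, 0, 0]], [[-0.0160, 0, 0.0097], [0, 0, 0]], [[-0.0188, 0, 0.0123], [0, 0, 0]]]
45.0 90.0 [[[-0.0047, 0, 0.0054], [0, 0, 0]], [[-0.0087, 0, 0.0114], [0, 0, 0]], [[-0.0119, 0, 0.0178], [0, 0, 0]], [[-0.0142, 0, 0.0247], [0, 0, 0]], [[-0.0156, 0, 0.0317], [0, 0, 0]], [[-0.0161, 0, 0.0389], [0, 0, 0]]]
90.0 135.0 [[[0.0005, 0, 0.0072], [0, 0, 0]], [[0.0019, 0, 0.0142], [0, 0, 0]], [[0.0042, 0, 0.0210], [0, 0, 0]], [[0.0074, 0, 0.0275], [0, 0, 0]], [[0.0114, 0, 0.0335], [0, 0, 0]], [[0.0161, 0, 0.0389], [0, 0, 0]]]
135.0 180.0 [[[0.0054, 0, 0.0047], [0, 0, 0]], [[0.0114, 0, 0.0087], [0, 0, 0]], [[0.0178, 0, 0.0119], [0, 0, 0]], [[0.0247, 0, 0.0142], [0, 0, 0]], [[0.0317, 0, 0.0156], [0, 0, 0]], [[0.0389, 0, 0.0161], [0, 0, 0]]]
180.0 225.0 [[[0.0072, 0, -0.0005], [0, 0, 0]], [[0.0142, 0, -0.0019], [0, 0, 0]], [[0.0210, 0, -0.0042], [0, 0, 0]], [[0.0275, 0, -0.0074], [0, 0, 0]], [[0.0335, 0, -0.0114], [0, 0, 0]], [[0.0389, 0, -0.0161], [0, 0, 0]]]
225.0 270.0 [[[0.0047, 0, -0.0054], [0, 0, 0]], [[0.0087, 0, -0.0114], [0, 0, 0]], [[0.0119, 0, -0.0178], [0, 0, 0]], [[0.0142, 0, -0.0247], [0, 0, 0]], [[0.0156, 0, -0.0317], [0, 0, 0]], [[0.0161, 0, -0.0389], [0, 0, 0]]]
270.0 315.0 [[[-0.0005, 0, -0.0072], [0, 0, 0]], [[-0.0019, 0, -0.0142], [0, 0, 0]], [[-0.0042, 0, -0.0210], [0, 0, 0]], [[-0.0074, 0, -0.0275], [0, 0, 0]], [[-0.0114, 0, -0.0335], [0, 0, 0]], [[-0.0161, 0, -0.0389], [0, 0, 0]]]
315.0 360.0 [[[-0.0054, 0, -0.0047], [0, 0, 0]], [[-0.0114, 0, -0.0087], [0, 0, 0]], [[-0.0178, 0, -0.0119], [0, 0, 0]], [[-0.0247, 0, -0.0142], [0, 0, 0]], [[-0.0317, 0, -0.0156], [0, 0, 0]], [[-0.0389, 0, -0.0161], [0, 0, 0]]]
```

Request:
servo_tool([
  [[-0.0035,0,0.0015],[0,0,0]],
  [[-0.0068,0,0.0032],[0,0,0]],
  [[-0.01,0,0.0052],[0,0,0]],
  [[-0.0131,0,0.0074],[0,0,0]],
  [[-0.016,0,0.0097],[0,0,0]],
  [[-0.0188,0,0.0123],[0,0,0]],
])

```text
clock: 6.0
ee_pos: [0.55, 0.0751, 0.339]
tcp_rot: [0.612, 0.791, 0.001, -0.001]
wrist_force: [-1.6, 7.3, -2.5]
grip_width: 0.017
```

Request:
servo_tool([
  [[-0.0047,0,0.0054],[0,0,0]],
  [[-0.0087,0,0.0114],[0,0,0]],
  [[-0.0119,0,0.0178],[0,0,0]],
  [[-0.0142,0,0.0247],[0,0,0]],
  [[-0.0156,0,0.0317],[0,0,0]],
  [[-0.0161,0,0.0389],[0,0,0]],
])

```text
clock: 6.75
ee_pos: [0.5539, 0.0609, 0.3009]
tcp_rot: [0.612, 0.791, 0.001, -0.001]
wrist_force: [-3.1, 10.0, 6.7]
grip_width: 0.017
```

Run:
```python
from h import *
for n in ("top","side"):
    p=get_image(n); s=get_state(); print(s["ee_pos"].round(4),s["wrist_force"].round(2),s["torque"].round(2),s["grip_width"])
cv2.imwrite("pics/c.png",cv2.resize(p["image"][60:240,140:320],None,fx=3,fy=3,interpolation=2))
```

```text
[0.5538 0.061  0.3001] [-1.72  9.8   1.3 ] [2.2  0.35 0.  ] 0.01705236694354748
[0.5538 0.061  0.3002] [-1.07  9.17 -1.35] [ 2.18  0.18 -0.02] 0.017130182813962655
```

View pics/c.png

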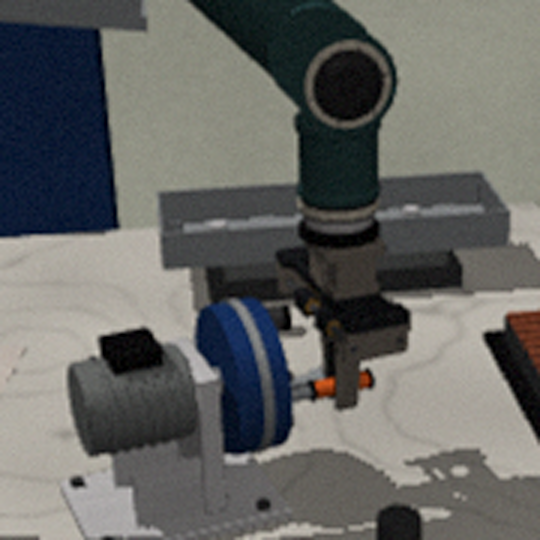

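The grip holds and the handle follows, now level with the axle (330,385). I'll continue round, taking the force in motion.

Request:
servo_tool([
  [[0.0005,0,0.0072],[0,0,0]],
  [[0.0019,0,0.0142],[0,0,0]],
  [[0.0042,0,0.021],[0,0,0]],
  [[0.0074,0,0.0275],[0,0,0]],
  [[0.0114,0,0.0335],[0,0,0]],
  [[0.0161,0,0.0389],[0,0,0]],
])

```text
clock: 7.6
ee_pos: [0.55, 0.0755, 0.2635]
tcp_rot: [0.612, 0.791, 0.001, -0.001]
wrist_force: [-8.1, 5.3, 19.8]
grip_width: 0.0171
```

Request:
servo_tool([
  [[0.0054,0,0.0047],[0,0,0]],
  [[0.0114,0,0.0087],[0,0,0]],
  [[0.0178,0,0.0119],[0,0,0]],
  [[0.0247,0,0.0142],[0,0,0]],
  [[0.0317,0,0.0156],[0,0,0]],
  [[0.0389,0,0.0161],[0,0,0]],
])

```text
clock: 8.35
ee_pos: [0.5413, 0.1075, 0.2471]
tcp_rot: [0.614, 0.79, -0.002, 0.002]
wrist_force: [-1.5, -10.2, 10.5]
grip_width: 0.0169
```

Request:
servo_tool([
  [[0.0072,0,-0.0005],[0,0,0]],
  [[0.0142,0,-0.0019],[0,0,0]],
  [[0.021,0,-0.0042],[0,0,0]],
  [[0.0275,0,-0.0074],[0,0,0]],
  [[0.0335,0,-0.0114],[0,0,0]],
  [[0.0389,0,-0.0161],[0,0,0]],
])

```text
clock: 9.1
ee_pos: [0.5306, 0.1478, 0.2591]
tcp_rot: [0.613, 0.79, -0.002, 0.001]
wrist_force: [4.2, 1.6, -17.9]
grip_width: 0.0168
```

Request:
servo_tool([
  [[0.0047,0,-0.0054],[0,0,0]],
  [[0.0087,0,-0.0114],[0,0,0]],
  [[0.0119,0,-0.0178],[0,0,0]],
  [[0.0142,0,-0.0247],[0,0,0]],
  [[0.0156,0,-0.0317],[0,0,0]],
  [[0.0161,0,-0.0389],[0,0,0]],
])

```text
clock: 9.85
ee_pos: [0.5255, 0.1673, 0.2992]
tcp_rot: [0.612, 0.791, -0.0, -0.002]
wrist_force: [-1.3, 9.8, -9.3]
grip_width: 0.017
```

Request:
servo_tool([
  [[-0.0005,0,-0.0072],[0,0,0]],
  [[-0.0019,0,-0.0142],[0,0,0]],
  [[-0.0042,0,-0.021],[0,0,0]],
  [[-0.0074,0,-0.0275],[0,0,0]],
  [[-0.0114,0,-0.0335],[0,0,0]],
  [[-0.0161,0,-0.0389],[0,0,0]],
])

```text
clock: 10.6
ee_pos: [0.5295, 0.1522, 0.3398]
tcp_rot: [0.612, 0.791, 0.001, -0.002]
wrist_force: [-6.2, 9.2, 4.1]
grip_width: 0.0172
```

Request:
servo_tool([
  [[-0.0054,0,-0.0047],[0,0,0]],
  [[-0.0114,0,-0.0087],[0,0,0]],
  [[-0.0178,0,-0.0119],[0,0,0]],
  [[-0.0247,0,-0.0142],[0,0,0]],
  [[-0.0317,0,-0.0156],[0,0,0]],
  [[-0.0389,0,-0.0161],[0,0,0]],
])

```text
clock: 11.35
ee_pos: [0.5404, 0.111, 0.3565]
tcp_rot: [0.613, 0.79, -0.0, 0.0]
wrist_force: [-2.1, 0.9, 3.9]
grip_width: 0.0171
```

```bash
python3 rows.py 360 315 270 225 180 135 90 45 0 6
```

```text
360.0 315.0 [[[0.0072, 0, 0.0005], [0, 0, 0]], [[0.0142, 0, 0.0019], [0, 0, 0]], [[0.0210, 0, 0.0042], [0, 0, 0]], [[0.0275, 0, 0.0074], [0, 0, 0]], [[0.0335, 0, 0.0114], [0, 0, 0]], [[0.0389, 0, 0.0161], [0, 0, 0]]]
315.0 270.0 [[[0.0047, 0, 0.0054], [0, 0, 0]], [[0.0087, 0, 0.0114], [0, 0, 0]], [[0.0119, 0, 0.0178], [0, 0, 0]], [[0.0142, 0, 0.0247], [0, 0, 0]], [[0.0156, 0, 0.0317], [0, 0, 0]], [[0.0161, 0, 0.0389], [0, 0, 0]]]
270.0 225.0 [[[-0.0005, 0, 0.0072], [0, 0, 0]], [[-0.0019, 0, 0.0142], [0, 0, 0]], [[-0.0042, 0, 0.0210], [0, 0, 0]], [[-0.0074, 0, 0.0275], [0, 0, 0]], [[-0.0114, 0, 0.0335], [0, 0, 0]], [[-0.0161, 0, 0.0389], [0, 0, 0]]]
225.0 180.0 [[[-0.0054, 0, 0.0047], [0, 0, 0]], [[-0.0114, 0, 0.0087], [0, 0, 0]], [[-0.0178, 0, 0.0119], [0, 0, 0]], [[-0.0247, 0, 0.0142], [0, 0, 0]], [[-0.0317, 0, 0.0156], [0, 0, 0]], [[-0.0389, 0, 0.0161], [0, 0, 0]]]
180.0 135.0 [[[-0.0072, 0, -0.0005], [0, 0, 0]], [[-0.0142, 0, -0.0019], [0, 0, 0]], [[-0.0210, 0, -0.0042], [0, 0, 0]], [[-0.0275, 0, -0.0074], [0, 0, 0]], [[-0.0335, 0, -0.0114], [0, 0, 0]], [[-0.0389, 0, -0.0161], [0, 0, 0]]]
135.0 90.0 [[[-0.0047, 0, -0.0054], [0, 0, 0]], [[-0.0087, 0, -0.0114], [0, 0, 0]], [[-0.0119, 0, -0.0178], [0, 0, 0]], [[-0.0142, 0, -0.0247], [0, 0, 0]], [[-0.0156, 0, -0.0317], [0, 0, 0]], [[-0.0161, 0, -0.0389], [0, 0, 0]]]
90.0 45.0 [[[0.0005, 0, -0.0072], [0, 0, 0]], [[0.0019, 0, -0.0142], [0, 0, 0]], [[0.0042, 0, -0.0210], [0, 0, 0]], [[0.0074, 0, -0.0275], [0, 0, 0]], [[0.0114, 0, -0.0335], [0, 0, 0]], [[0.0161, 0, -0.0389], [0, 0, 0]]]
45.0 0.0 [[[0.0054, 0, -0.0047], [0, 0, 0]], [[0.0114, 0, -0.0087], [0, 0, 0]], [[0.0178, 0, -0.0119], [0, 0, 0]], [[0.0247, 0, -0.0142], [0, 0, 0]], [[0.0317, 0, -0.0156], [0, 0, 0]], [[0.0389, 0, -0.0161], [0, 0, 0]]]
```

Request:
servo_tool([
  [[0.0072,0,0.0005],[0,0,0]],
  [[0.0142,0,0.0019],[0,0,0]],
  [[0.021,0,0.0042],[0,0,0]],
  [[0.0275,0,0.0074],[0,0,0]],
  [[0.0335,0,0.0114],[0,0,0]],
  [[0.0389,0,0.0161],[0,0,0]],
])

```text
clock: 12.1
ee_pos: [0.5302, 0.1497, 0.3422]
tcp_rot: [0.613, 0.79, 0.0, -0.001]
wrist_force: [-10.7, 1.9, 20.2]
grip_width: 0.0169
```

Request:
servo_tool([
  [[0.0047,0,0.0054],[0,0,0]],
  [[0.0087,0,0.0114],[0,0,0]],
  [[0.0119,0,0.0178],[0,0,0]],
  [[0.0142,0,0.0247],[0,0,0]],
  [[0.0156,0,0.0317],[0,0,0]],
  [[0.0161,0,0.0389],[0,0,0]],
])

```text
clock: 12.85
ee_pos: [0.5255, 0.1673, 0.3009]
tcp_rot: [0.612, 0.791, 0.0, -0.002]
wrist_force: [-5.9, 5.8, 6.2]
grip_width: 0.0172
```

Request:
servo_tool([
  [[-0.0005,0,0.0072],[0,0,0]],
  [[-0.0019,0,0.0142],[0,0,0]],
  [[-0.0042,0,0.021],[0,0,0]],
  [[-0.0074,0,0.0275],[0,0,0]],
  [[-0.0114,0,0.0335],[0,0,0]],
  [[-0.0161,0,0.0389],[0,0,0]],
])

```text
clock: 13.6
ee_pos: [0.53, 0.1503, 0.261]
tcp_rot: [0.612, 0.791, -0.0, -0.001]
wrist_force: [-2.4, 3.2, -0.5]
grip_width: 0.0171
```

Request:
servo_tool([
  [[-0.0054,0,0.0047],[0,0,0]],
  [[-0.0114,0,0.0087],[0,0,0]],
  [[-0.0178,0,0.0119],[0,0,0]],
  [[-0.0247,0,0.0142],[0,0,0]],
  [[-0.0317,0,0.0156],[0,0,0]],
  [[-0.0389,0,0.0161],[0,0,0]],
])

```text
clock: 14.35
ee_pos: [0.5405, 0.1109, 0.2464]
tcp_rot: [0.613, 0.79, -0.0, -0.0]
wrist_force: [-5.8, 0.8, 12.8]
grip_width: 0.0172
```

Request:
servo_tool([
  [[-0.0072,0,-0.0005],[0,0,0]],
  [[-0.0142,0,-0.0019],[0,0,0]],
  [[-0.021,0,-0.0042],[0,0,0]],
  [[-0.0275,0,-0.0074],[0,0,0]],
  [[-0.0335,0,-0.0114],[0,0,0]],
  [[-0.0389,0,-0.0161],[0,0,0]],
])

```text
clock: 15.1
ee_pos: [0.5497, 0.0764, 0.2625]
tcp_rot: [0.612, 0.791, 0.001, -0.002]
wrist_force: [-7.1, 9.5, 5.9]
grip_width: 0.0173
```

Request:
servo_tool([
  [[-0.0047,0,-0.0054],[0,0,0]],
  [[-0.0087,0,-0.0114],[0,0,0]],
  [[-0.0119,0,-0.0178],[0,0,0]],
  [[-0.0142,0,-0.0247],[0,0,0]],
  [[-0.0156,0,-0.0317],[0,0,0]],
  [[-0.0161,0,-0.0389],[0,0,0]],
])

```text
clock: 15.85
ee_pos: [0.5537, 0.0609, 0.3]
tcp_rot: [0.612, 0.791, 0.001, -0.001]
wrist_force: [-1.3, 10.2, -7.3]
grip_width: 0.0171
```

Request:
servo_tool([
  [[0.0005,0,-0.0072],[0,0,0]],
  [[0.0019,0,-0.0142],[0,0,0]],
  [[0.0042,0,-0.021],[0,0,0]],
  [[0.0074,0,-0.0275],[0,0,0]],
  [[0.0114,0,-0.0335],[0,0,0]],
  [[0.0161,0,-0.0389],[0,0,0]],
])

```text
clock: 16.6
ee_pos: [0.5501, 0.0742, 0.3379]
tcp_rot: [0.613, 0.79, 0.0, 0.0]
wrist_force: [3.2, 3.8, -15.9]
grip_width: 0.0172
```

Request:
servo_tool([
  [[0.0054,0,-0.0047],[0,0,0]],
  [[0.0114,0,-0.0087],[0,0,0]],
  [[0.0178,0,-0.0119],[0,0,0]],
  [[0.0247,0,-0.0142],[0,0,0]],
  [[0.0317,0,-0.0156],[0,0,0]],
  [[0.0389,0,-0.0161],[0,0,0]],
])

```text
clock: 17.35
ee_pos: [0.5412, 0.1077, 0.3564]
tcp_rot: [0.614, 0.789, -0.002, 0.003]
wrist_force: [3.3, -10.9, -4.4]
grip_width: 0.0171
```

```bash
cat > an.py <<'E'
import numpy as np
from scipy.optimize import least_squares
D=[ # x,y,z,fx,fy,fz,dir
(.55,.0751,.339,-1.6,7.3,-2.5,1),(.5539,.0609,.3009,-3.1,10,6.7,1),(.55,.0755,.2635,-8.1,5.3,19.8,1),(.5413,.1075,.2471,-1.5,-10.2,10.5,1),
(.5306,.1478,.2591,4.2,1.6,-17.9,1),(.5255,.1673,.2992,-1.3,9.8,-9.3,1),(.5295,.1522,.3398,-6.2,9.2,4.1,1),(.5404,.111,.3565,-2.1,.9,3.9,1),
(.5302,.1497,.3422,-10.7,1.9,20.2,-1),(.5255,.1673,.3009,-5.9,5.8,6.2,-1),(.53,.1503,.261,-2.4,3.2,-.5,-1),(.5405,.1109,.2464,-5.8,.8,12.8,-1),
(.5497,.0764,.2625,-7.1,9.5,5.9,-1),(.5537,.0609,.3,-1.3,10.2,-7.3,-1),(.5501,.0742,.3379,3.2,3.8,-15.9,-1),(.5412,.1077,.3564,3.3,-10.9,-4.4,-1)]
try:
    from extra import E; D+=E
except ImportError: pass
D=np.array(D,float); yaw=.252
e=np.array([-np.sin(yaw),np.cos(yaw)])
Y=D[:,:2]@e; Z=D[:,2]; FY=D[:,3:5]@e; FZ=D[:,5]; FX=D[:,3:5]@np.array([e[1],-e[0]])
c=least_squares(lambda p:np.hypot(Y-p[0],Z-p[1])-p[2],[Y.mean(),.301,.055],loss='soft_l1',f_scale=.0005).x
print("circle",c.round(4),"axle Y",np.dot([.4584,.0909],e).round(4))
q=np.arctan2(-(Y-c[0]),Z-c[1]); s=D[:,6]
T=.055*(FY*np.cos(q)+FZ*np.sin(q)); R=-FY*np.sin(q)+FZ*np.cos(q)
for i in range(len(q)): print(round(np.degrees(q[i])%360,1),int(s[i]),"T %.3f R %.1f X %.1f"%(T[i],R[i],FX[i]))
A=np.c_[s,-np.sin(q),-np.cos(q)]
def fit(by): 
    f=lambda p:(A@p[:3]+.055*(p[3]*np.cos(q)+p[4]*np.sin(q))-T)
    return f
# free drag + fixed drag
def rep(n,A,b):
    p,r,_,_=np.linalg.lstsq(A,b,rcond=None); e=b-A@p; cov=np.linalg.inv(A.T@A)*(e@e)/(len(b)-A.shape[1])
    C,S=p[-2:]; al=np.arctan2(S,C)   # K sin(q+al)=K(sin q cos al+cos q sin al)
    print(n,p.round(3),"K",np.hypot(C,S).round(3),"alpha",np.degrees(al).round(1),"sd",np.sqrt(np.diag(cov)).round(3),"target q",np.degrees(np.pi-al).round(1)%360)
rep("free drag",A,T); rep("drag .36",A[:,1:],T-.36*s)
B=np.c_[A[:,:1],R*.055,R*.055*s,A[:,1:]]; rep("with radial",B,T)
E
python3 an.py
```

```text
circle [-0.0241  0.3015  0.0551] axle Y -0.0263
47.1 1 T 0.179 R -7.2 X 0.3
90.6 1 T 0.362 R -10.5 X -0.5
133.6 1 T 0.518 R -18.8 X -6.5
172.9 1 T 0.590 R -9.2 X -4.0
219.5 1 T 0.605 R 14.1 X 4.5
267.6 1 T 0.489 R 10.2 X 1.2
314.1 1 T 0.239 R 10.4 X -3.7
3.3 1 T 0.089 R 3.8 X -1.8
317.8 -1 T -0.562 R 18.0 X -9.9
269.4 -1 T -0.345 R 7.0 X -4.3
222.8 -1 T -0.131 R 2.9 X -1.5
176.6 -1 T -0.080 R -12.9 X -5.4
135.0 -1 T -0.197 R -11.9 X -4.5
91.6 -1 T -0.417 R -10.0 X 1.3
48.5 -1 T -0.551 R -12.7 X 4.0
6.8 -1 T -0.650 R -3.0 X 0.5
free drag [0.374 0.042 0.266] K 0.27 alpha 81.0 sd [0.007 0.01  0.01 ] target q 99.0
drag .36 [0.042 0.266] K 0.27 alpha 81.0 sd [0.011 0.011] target q 99.0
with radial [ 0.378 -0.024  0.021  0.059  0.259] K 0.266 alpha 77.2 sd [0.007 0.025 0.011 0.021 0.011] target q 102.8
```

```bash
python3 rows.py 0 50 100 8
```

```text
0.0 50.0 [[[-0.0060, 0, 0.0003], [0, 0, 0]], [[-0.0119, 0, 0.0013], [0, 0, 0]], [[-0.0177, 0, 0.0029], [0, 0, 0]], [[-0.0232, 0, 0.0052], [0, 0, 0]], [[-0.0285, 0, 0.0080], [0, 0, 0]], [[-0.0335, 0, 0.0114], [0, 0, 0]], [[-0.0380, 0, 0.0153], [0, 0, 0]], [[-0.0421, 0, 0.0196], [0, 0, 0]]]
50.0 100.0 [[[-0.0036, 0, 0.0048], [0, 0, 0]], [[-0.0067, 0, 0.0100], [0, 0, 0]], [[-0.0091, 0, 0.0154], [0, 0, 0]], [[-0.0110, 0, 0.0211], [0, 0, 0]], [[-0.0122, 0, 0.0270], [0, 0, 0]], [[-0.0128, 0, 0.0330], [0, 0, 0]], [[-0.0127, 0, 0.0390], [0, 0, 0]], [[-0.0120, 0, 0.0449], [0, 0, 0]]]
```

Request:
servo_tool([
  [[-0.006,0,0.0003],[0,0,0]],
  [[-0.0119,0,0.0013],[0,0,0]],
  [[-0.0177,0,0.0029],[0,0,0]],
  [[-0.0232,0,0.0052],[0,0,0]],
  [[-0.0285,0,0.008],[0,0,0]],
  [[-0.0335,0,0.0114],[0,0,0]],
  [[-0.038,0,0.0153],[0,0,0]],
  [[-0.0421,0,0.0196],[0,0,0]],
])

```text
clock: 18.35
ee_pos: [0.5508, 0.0723, 0.3356]
tcp_rot: [0.612, 0.791, 0.001, -0.001]
wrist_force: [-1.9, 8.6, -2.0]
grip_width: 0.0172
```

Request:
servo_tool([
  [[-0.0036,0,0.0048],[0,0,0]],
  [[-0.0067,0,0.01],[0,0,0]],
  [[-0.0091,0,0.0154],[0,0,0]],
  [[-0.011,0,0.0211],[0,0,0]],
  [[-0.0122,0,0.027],[0,0,0]],
  [[-0.0128,0,0.033],[0,0,0]],
  [[-0.0127,0,0.039],[0,0,0]],
  [[-0.012,0,0.0449],[0,0,0]],
  [[-0.012,0,0.0449],[0,0,0]],
  [[-0.012,0,0.0449],[0,0,0]],
])

```text
clock: 19.6
ee_pos: [0.5536, 0.0619, 0.2914]
tcp_rot: [0.612, 0.791, 0.001, -0.001]
wrist_force: [-4.2, 9.0, 1.9]
grip_width: 0.0169
```

Request:
servo_tool([
  [[0,0,0],[0,0,0]],
  [[0,0,0],[0,0,0]],
  [[0,0,0],[0,0,0]],
  [[0,0,0],[0,0,0]],
])

```text
clock: 20.1
ee_pos: [0.5536, 0.0619, 0.2914]
tcp_rot: [0.612, 0.791, 0.001, -0.001]
wrist_force: [-4.9, 9.4, 2.1]
grip_width: 0.0167
```

Run:
```python
from h import *
P=[get_image(n) for n in ("top","side")]
for p in P: print([np.round(r["location"],4).tolist()+[round(r["score"],2)] for r in pinpoint(p,"grip")[:1]])
for l in ("carton","ringlight","spare","wrench","camera","pendant"):
    print(l,[np.round(r["location"],3).tolist() for p in P for r in pinpoint(p,l)[:1]])
s=get_state(); print(s["clock"],s["ee_pos"].round(4),s["wrist_force"].round(1),s["grip_width"],abs(s["qd"]).max())
e=np.array([-np.sin(.252),np.cos(.252)]); print("q",np.degrees(np.arctan2(-(s["ee_pos"][:2]@e+.0241),s["ee_pos"][2]-.3015)))
print("pred grip",model((.4584,.0909,.252,np.radians(100)))(.085))
cv2.imwrite("pics/d.png",cv2.resize(P[1]["image"][60:260,140:340],None,fx=3,fy=3,interpolation=2)[:600,:600])
```

```text
[]
[[0.5548, 0.0614, 0.1176, 0.57]]
carton [[0.413, 0.248, -0.004]]
ringlight [[0.497, -0.083, 0.003], [0.496, -0.081, -0.003]]
spare [[0.593, -0.05, -0.002], [0.593, -0.045, -0.004]]
wrench [[0.53, 0.308, -0.001]]
camera [[0.509, 0.456, -0.0], [0.505, 0.457, -0.003]]
pendant [[0.507, -0.481, -0.001], [0.508, -0.479, -0.001]]
20.9 [0.5536 0.0619 0.2914] [-4.8 10.4  0.8] 0.017301623626059314 0.0012886006021625791
q 100.60640037788947
pred grip [0.55422076 0.05964033 0.12044935]
```

View pics/d.png

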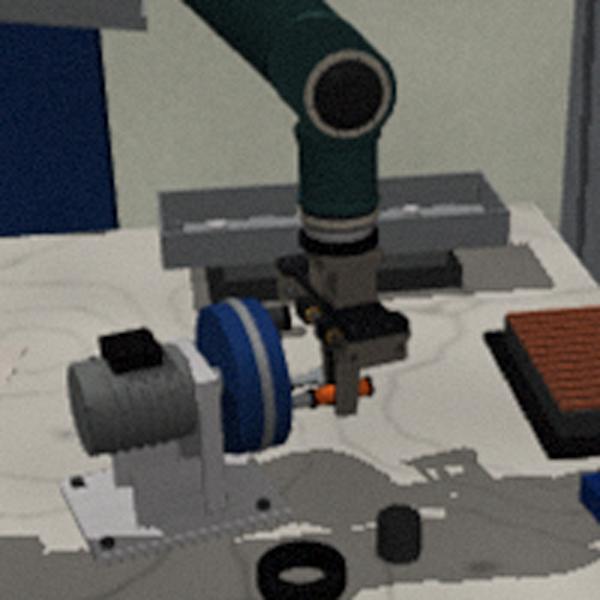

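The handle (340,390) is still gripped slightly below axle level, at about 100.6°. The drum is still and the bystanders haven't moved. Handing in.

```bash
python3 -c "
from plant import *
sign_off()
s=get_state();print(s['clock'],s['ee_pos'],s['grip_width'])"
```

```text
the job is handed in; nothing more can be done
the job is handed in; nothing more can be done
```

I gripped the crank handle and turned the drum about a full turn each way, reading the wrist force at 16 angles while it moved. I then set the heavy side at the bottom and handed in with the handle still gripped. `sign_off` reports no verdict, so I can't confirm the result was accepted.

- **Heavy side:** the fit gave a drag of 0.37 N m and a weight torque of 0.27 N m. The drag is close to its stated 0.36 N m, and the weight torque is at the top of its stated range. It puts the heavy side at the bottom when the handle is at 99° (±2–3°). A second fit that allows for the radial loads gave 103°.
- **Last checks (clock 20.9 s):** the handle was at 100.6° and the arm was still. The fingers were on the sleeve at about 17 mm opening, against an 18 mm sleeve. The side camera put the grip point about 4 mm from where I expected it.
- **Bystanders:** all six were within about 5 mm of their first positions, which is the accuracy of the measurement.
- **Not confirmed:** the top camera did not find the grip point at the end, probably because the gripper hid it. About 10 N of side load stayed on the handle because my commanded circle was slightly off-centre. It was steady and well under the limits.

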